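# Pass the foil box through the dust hatch

## Task

Pass the clear box with the yellow foil through the two-door dust hatch, from the dirty side (right) to the clean side (left). Its red outer door stands open: put the box inside, push it gently up to the green inner door so that it can be reached from the other side, shut the red door fully, and only then slide the green door fully open, take the box out and set it upright on the pale soldering board. Never have both doors open at once, never tip the box over, and leave the box of wax alone.

Things in the scene. Friction and masses are not known exactly. Their poses are not given: they have to be found in the camera images.
- foil_box_mid (a point): centre (18 mm above the underside) of the clear, open-topped box with a lump of yellow foil in it, about 50 g; 50 mm along its x, 56 mm along its y, 36 mm high, walls 2 mm; loose, upright on the bench on the right. Carry it with its y along the hatch's y (either way round).
- wax_box: clear box with a cake of pale yellow wax, 58 x 70 x 34 mm, loose on the bench beside the foil box (either may be the nearer); origin at the centre of its underside; a bystander
- hatch: the dust hatch, fixed to the bench: box with clear roof and a tunnel along its y. Origin: centre of its underside; x points away from the robot, y to the left (clean side), turned up to 0.25 rad. Tunnel x -53 to +53 mm, y -37 to +37 mm; roof z 82 to 86 mm. Door tracks and end posts run on to x = +179 mm, z up to 84 mm, with a clear dust screen 64 mm high between them.
- outer_door (a joint): red outer door (right-hand end), m: 0 = shut against its stop, grows to 0.118 = fully open, sliding along the hatch's +x (away from the robot). It stays where it is left; sliding it takes about 1.5 N.
- inner_door (a joint): green inner door (left-hand end), same values, sense and stiffness; starts shut
- outer_door_tab (a point): middle of the black pull tab on top of the red door: an upright bar 14 mm along the hatch's x, 10 mm along its y, standing from z = 82 to 118 mm (this point is at 103 mm); it moves with the door and is 45 mm to the hatch's -x of the door's middle. Wall cabinets hang beyond x = 0.68 m from z = 0.5 m up: when the door is open, take it with the tool leaning back towards the robot.
- inner_door_tab (a point): the same on the green door
- board: pale soldering board, fixed, lying flat on the left of the bench, 121 mm along its x, 151 mm along its y, 13 mm thick; origin at the centre of its underside, so its top is 13 mm above it
- chamber_floor (a point): centre of the tunnel's floor, 4 mm above the hatch's underside, axes as the hatch; the roof is 78 mm above it and leaves no room for a vertical tool: reach in from an end with the tool tilted about 40 degrees, fingers pointing into the tunnel
- outer_mouth (a point): middle of the outer (right) end of the tunnel at floor height, 37 mm to the hatch's -y of the floor's centre, axes as the hatch. The red door slides just outside it (7 mm outwards at most), then comes a sill 3 mm higher than the floor (7 to 11 mm outwards): carry the box over it.
- inner_mouth (a point): the same at the inner (left) end, 37 mm to the hatch's +y, with the green door (its inside face in this plane) and the same sill. A bench vice stands in front of this end, at about x = 0.38, y = 0.14 m, and a motor hangs behind it, at about x = 0.71, y = 0.39 m, z from 0.2 m up: keep the gripper on the tunnel's middle line.
- foil_box: the same foil box; origin at the centre of its underside, axes as foil_box_mid
Not all that is in view belongs to the job. What is shaped like the foil_box but orange is not meant.

How it is judged (in metres and radians):
On the way, in this order (a step that is already met when the one before it is completed fails the run):
1. the foil box is in the hatch, on its floor, with both doors shut (within 4 mm) (value of joint each of outer_door, inner_door below 0.004 m and x of foil_box_mid in the frame of hatch between -0.04 and 0.04 m and y of foil_box_mid in the frame of hatch between -0.018 and 0.018 m and z of foil_box_mid in the frame of hatch below 0.03 m), for 0.1 s.
2. the inner door is open (at least 90 mm) with the box still in the hatch and the outer door shut (value of joint inner_door above 0.09 m and value of joint outer_door below 0.005 m and y of foil_box_mid in the frame of hatch between -0.018 and 0.03 m and z of foil_box_mid in the frame of hatch below 0.03 m), for 0.1 s.
At the end, for the whole second after the job is handed in: the foil box stands released and upright (within 0.1 rad) on the board, its centre over the board (within 55 mm of the middle along the board's x, 70 mm along its y) and at standing height (27 to 35 mm above the board's underside); the outer door is shut within 5 mm. The inner door may stay open (value of joint outer_door below 0.005 m and x of foil_box_mid in the frame of board between -0.055 and 0.055 m and y of foil_box_mid in the frame of board between -0.07 and 0.07 m and z of foil_box_mid in the frame of board between 0.027 and 0.035 m and angle between foil_box_mid's own z axis and vertical below 0.1 rad); the robot touches nothing.
It fails at once if both doors open at once (each more than 8 mm) (value of joint each of outer_door, inner_door above 0.008 m).
It fails at once if the foil box tipped by more than 0.6 rad (angle between foil_box_mid's own z axis and vertical above 0.6 rad).
It fails at once if the foil box pressed against the hatch or a door with more than 70 N (contact force between foil_box and hatch above 70 N).
It fails at once if the wax box moved by more than 20 mm (distance of wax_box from where it was at the start of the episode above 0.02 m).
It also fails if it takes over 72 s, if anything falls off the work surface, if the arm or the gripper's body presses on something with over 40 N, if the wrist force passes 120 N, or if a joint passes its speed limit or range.

## Robot

A 6-joint arm with a two-finger parallel gripper is mounted at the origin on a cart in front of the work surface, level with it; the furniture and walls round the work are solid. World frame = base frame: x ahead of the robot, y to its left, z up, the work surface at z = 0. Lengths are in mm, angles in rad, forces in N, time in s.
With the tool pointing down it reaches from about 350 to 975 mm from the base axis. Payload 7.1 kg.
Tool frame: the origin (TCP) lies between the finger pads; the fingertips stand 19 mm ahead of it and the grasp point (between the pads) is the TCP (ctrl.tcp_to_tips is the distance from the TCP to the fingertips, in mm); z points along the fingers, y is the line along which they close (so a half turn about z gives the same grasp; the last joint's range is limited). The gripper opens to 88 mm and grips with 3 to 60 N. Pads are 20 mm wide; open, the fingers measure 115 mm over their backs; the gripper's body (75 mm by 178 mm) begins 61 mm behind the grasp point.
Start: joints at [1.099, 0.423, 1.63, -0, 1.089, -0.019], TCP at [273.396, 562.014, 241.675] pointing down, gripper open.
Joint ranges: [-3, 3], [-0.9, 2.11], [0.09, 2.58], [-1.31, 4.45], [0.11, 2.69], [-2.54, 2.54]. Speed limits (rad/s): [2.39, 2.39, 3.01, 3.14, 3.14, 3.14].

## Interface

Orientations are given as a rotation vector (axis times angle).
In Python, from workcell import status, optics, ctrl gives the robot as it stands. The module is installed in compiled form; this text tells all that it offers.
- The arm moves only by the shell command python3 -m inch 'ROWS'. ROWS is JSON, a list that holds one entry, the list of rows, each a list of 7 numbers: the shift along the tool's x, y, z in mm, then the turn, a rotation vector about the tool's x, y, z in rad, then the opening in per cent of the stroke, from 0 (shut) to 100 (fully open). A call has 1 to 20 rows; each row is the pose to reach, as a shift and turn from the pose commanded when the call began, along the tool's axes at that moment; what a row does not reach only later rows make up. A row lasts 1/10 s, in which the tool goes at most 50 mm and 8.59 degrees, less where a joint would pass 70% of its speed; a pose out of reach is approached as far as the arm can. A call with a gripper value outside its range is refused whole. The fingers move at their own pace and stop on an object; the grip force is fixed at half the most. Time passes only in rows, so rows that repeat a pose let the fingers close. It gives the time, the measured TCP pose, the force, the opening and the grip force at its end, in the units of the state.
- status.get_obs(): the state, without advancing time (a new reading comes with each control period).
- optics.get_image(name): name is "side" or "top"; returns a dict with "frame" (480x640x3 uint8, red, green, blue), "fx", "fy", "cx", "cy" (pixels), "k1" (the pictures are not rectified: a ray, as slopes to the right and down, at radius r is drawn at 1 + k1 r^2 times it, then the intrinsics apply), "rvec" (rotation vector, rad) and "tvec" (3), from world to camera coordinates, as OpenCV has them. Camera axes: x right, y down, z forward; pixel columns grow to the right and rows downward; lengths in mm; the calibration is good to about 2 mm. A picture is of the moment at which its call begins. There is no depth.
- ctrl.close_job(): hands the job in; it is judged then, once.
The state is a dict: "t": time; "qpos": joint angles; "qvel": joint speeds; "joint_torque": joint torques, N m; "ee_pos": TCP position; "orientation": TCP orientation; "ft_force": force on the tool from outside, world axes, zero at the start; "moment": the same for the moment, N m; "width": finger opening in mm; "grasp_force": force on a finger pad.
Only numpy, scipy, OpenCV 4.12 (cv2) and the standard library are available. Lean on these libraries where they do the work, as an engineer would, in place of code of your own. Each camera call takes 0.05 s, during which the arm holds its last target. There are 200 camera calls.

## Working session

There is one attempt and no reset: what is moved stays moved. The work goes in short steps, Python scripts to look and compute and a shell command to move; the robot and the scene stay as the last step left them, time stands still between calls to the robot, and variables do not carry over. Pictures are saved under pics/ and viewed, at most 10 in all, crops included, and the job is handed in when it is done.

```bash
mkdir -p pics
cat > h.py <<'E'
import numpy as np, cv2
from scipy.spatial.transform import Rotation as R
def load(n):
    d=np.load(f'{n}.npy',allow_pickle=True).item(); return d
def snap(n,tag):
    from workcell import optics
    d=optics.get_image(n); np.save(f'{n}.npy',d,allow_pickle=True)
    cv2.imwrite(f'pics/{tag}.png',d['frame'][:,:,::-1]); return d
def ray(d,u,v):
    xd=np.array([(u-d['cx'])/d['fx'],(v-d['cy'])/d['fy']]); x=xd.copy()
    for _ in range(30): x=xd/(1+d['k1']*(x@x))
    M=R.from_rotvec(d['rvec']).as_matrix(); t=np.array(d['tvec'])
    return -M.T@t, M.T@np.array([x[0],x[1],1])
def atz(d,u,v,z):
    c,r=ray(d,u,v); return c+r*(z-c[2])/r[2]
def proj(d,P):
    M=R.from_rotvec(d['rvec']).as_matrix(); p=np.atleast_2d(P)@M.T+np.array(d['tvec'])
    x=p[:,:2]/p[:,2:]; x=x*(1+d['k1']*(x**2).sum(1,keepdims=True))
    return x*[d['fx'],d['fy']]+[d['cx'],d['cy']]
def tri(obs):
    A=0;b=0
    for d,u,v in obs:
        c,r=ray(d,u,v); r=r/np.linalg.norm(r); Q=np.eye(3)-np.outer(r,r); A=A+Q; b=b+Q@c
    return np.linalg.solve(A,b)
E
python3 - <<'E'
from h import *
from workcell import status
for n in('top','side'):
    d=snap(n,n+'0'); c,r=ray(d,320,240); print(n,c.round(),r.round(2),d['fx'],d['k1'])
print(status.get_obs())
E
```

```text
top [ 378.   92. 1093.] [ 0.15 -0.   -0.99] 504.0232170310765 -0.021905650570773427
side [ 188. -608.  454.] [ 0.39  0.82 -0.42] 476.7117032191877 0.03619257419874046
{'t': 0.1, 'qpos': array([ 1.09903482e+00,  4.23733667e-01,  1.63062933e+00, -1.23066072e-05,
        1.08862048e+00, -1.90023132e-02]), 'qvel': array([-0.00037092, -0.00271318, -0.00208472,  0.00054698,  0.00024939,
       -0.00029125]), 'joint_torque': array([-6.35998076e-04, -5.45613384e+01, -2.74324661e+01,  6.44940860e-02,
        1.88200513e-02, -1.98418604e-05]), 'ee_pos': array([273.16205043, 561.5969678 , 240.99243749]), 'orientation': array([-7.05051149e-01, -3.06111849e+00,  2.12319189e-03]), 'ft_force': array([-0.24463818, -0.55929939,  0.83133911]), 'moment': array([-0.00649937,  0.01198824,  0.03938986]), 'grasp_force': 0.0, 'width': 88.08642486298218}
```

View pics/top0.png

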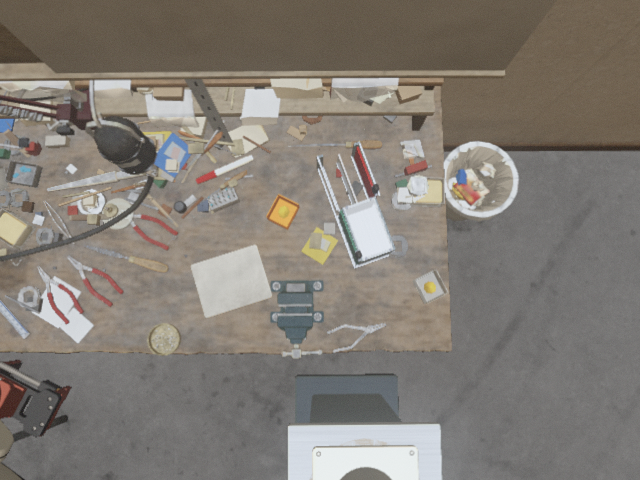

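View pics/side0.png

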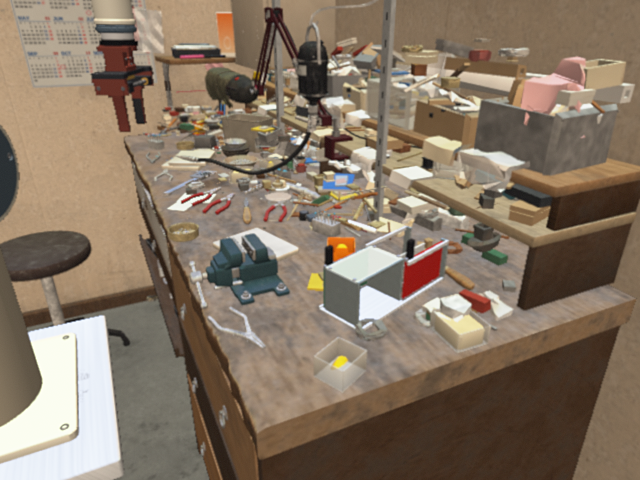

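Top view: hatch near (365,230), foil box candidates: the clear box with yellow lump at (430,287), the orange box at (283,211) with the same lump (excluded: orange), and the wax box at (428,192), a pale cake. The one at (430,287) (side view: (341,360)) fits. The board is at (231,281). I'll confirm in enlarged crops.

Run:
```python
from h import *
def crop(n,x0,y0,w,h,s,tag):
    im=load(n)['frame'][y0:y0+h,x0:x0+w,::-1]; cv2.imwrite(f'pics/{tag}.png',cv2.resize(im,None,fx=s,fy=s,interpolation=cv2.INTER_CUBIC))
crop('top',310,135,145,175,1,'x')
a=load('top')['frame'][135:275,310:410,::-1]; b=load('top')['frame'][265:305,405:455,::-1]
A=cv2.resize(a,None,fx=4.25,fy=4.25,interpolation=cv2.INTER_CUBIC); B=cv2.resize(b,None,fx=6,fy=6,interpolation=cv2.INTER_CUBIC)
C=np.zeros((595,730,3),np.uint8); C[:A.shape[0],:425]=A; C[:240,428:728]=B
w=cv2.resize(load('top')['frame'][240:325,180:280,::-1],None,fx=3,fy=3,interpolation=cv2.INTER_CUBIC); C[250:505,428:728]=w
cv2.imwrite('pics/ctop.png',C)
crop('side',300,225,190,170,1,'x')
crop('side',310,230,160,160,3.75,'cside')
```

```text
(no output)
```

View pics/ctop.png

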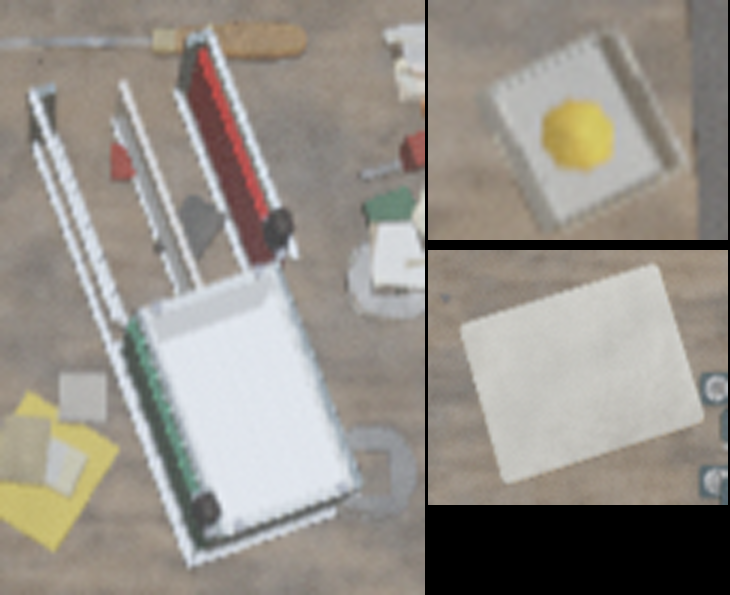

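View pics/cside.png

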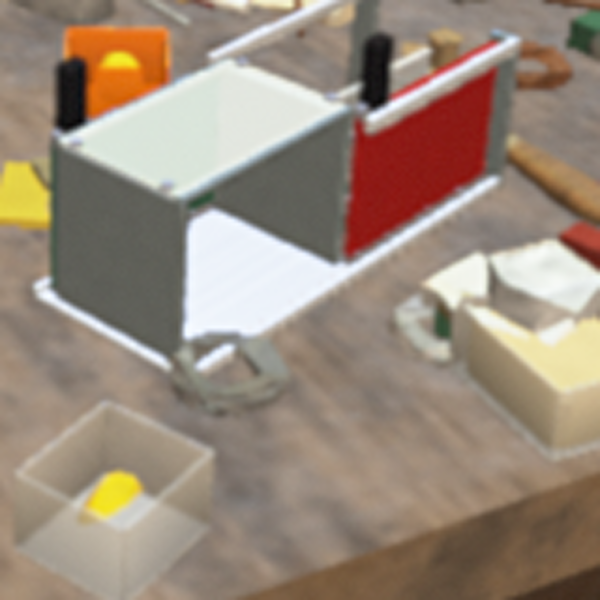

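The crops confirm it: clear box with yellow foil, top crop corners (488,92),(610,25),(685,165),(555,228). The hatch roof, both tabs and the board corners are clear too.

```bash
cat > fit.py <<'E'
from h import *
from scipy.optimize import least_squares
T=load('top');S=load('side')
t1=lambda u,v:(310+u/4.25,135+v/4.25)
t2=lambda u,v:(405+(u-428)/6,265+v/6)
t3=lambda u,v:(180+(u-428)/3,240+(v-250)/3)
s1=lambda u,v:(310+u/3.75,230+v/3.75)
def tf(p,P):
    c,s=np.cos(p[2]),np.sin(p[2]); P=np.array(P,float)
    return np.c_[p[0]+c*P[:,0]-s*P[:,1],p[1]+s*P[:,0]+c*P[:,1],P[:,2]]
def fit(name,L,x0,loss='soft_l1'):
    def f(p):
        r=[]
        for d,uv,P in L:
            Q=[c(p) if callable(c) else c for c in [P]][0]
            r.append(proj(d,tf(p,[Q]))[0]-uv)
        return np.ravel(r)
    o=least_squares(f,x0,loss=loss); print(name,o.x.round(3),o.x.round(1)); print(f(o.x).reshape(-1,2).round(1).tolist()); return o.x
# box: p=x,y,yaw ; rim corners
h=36
# order: top image: left corner = +y ; top = +x ; right=-y; bottom=-x (yaw~?)
cs=[(25,28,h),(25,-28,h),(-25,-28,h),(-25,28,h)]
P0=atz(T,*t2(578,130),20); print('box approx',P0.round())
for y0 in(0.5,-1.07,):
  L=[(T,t2(488,92),cs[0]),(T,t2(610,25),cs[1]),(T,t2(685,165),cs[2]),(T,t2(555,228),cs[3]),
   (S,s1(15,474),cs[3]),(S,s1(107,403),cs[0]),(S,s1(215,457),cs[1]),(S,s1(125,525),cs[2]),
   (S,s1(18,545),cs[3][:2]+(0,)),(S,s1(120,600),cs[2][:2]+(0,)),(S,s1(208,525),cs[1][:2]+(0,))]
  if y0<0: # 50/56 swapped
   L=[(d,uv,(P[1]*-1 if 0 else P[0]*28/25,P[1]*25/28,P[2])) for d,uv,P in L]
  p=fit('box',L,[P0[0],P0[1],0.5])
# corners in world for check
H=[(T,t1(280,268),(53,-37,86)),(T,t1(357,490),(-53,-37,86)),(T,t1(278,228),lambda p:(73,-40.5,118)),(T,t1(204,508),(-45,40.5,118)),
 (S,s1(55,133),(-53,37,86)),(S,s1(180,193),(-53,-37,86)),(S,s1(350,105),(53,-37,86)),(S,s1(237,62),(53,37,86)),
 (S,s1(70,62),(-45,40.5,118)),(S,s1(378,36),(73,-40.5,118))]
H=[(d,uv,P((0)) if callable(P) else P) for d,uv,P in H]
fit('hatch',H,[560,0,0.2])
for n,a,b in(('red',(278,225),(378,38)),('green',(204,506),(70,62))): print(n,tri([(T,*t1(*a)),(S,*s1(*b))]).round(1))
B=[(T,t3(461,325),(60.5,75.5,13)),(T,t3(657,264),(60.5,-75.5,13)),(T,t3(703,422),(-60.5,-75.5,13)),(T,t3(504,483),(-60.5,75.5,13))]
fit('board',B,[480,300,0.2])
E
python3 fit.py
```

```text
box approx [ 436. -146.   20.]
box [ 4.36365e+02 -1.42620e+02  4.31000e-01] [ 4.364e+02 -1.426e+02  4.000e-01]
[[-2.0, 0.4], [1.4, 0.3], [-0.4, -1.5], [-2.5, -0.6], [-1.3, -2.6], [-3.2, -0.8], [-0.0, 0.7], [1.9, 1.4], [-1.9, -0.8], [2.7, 2.8], [0.9, 3.2]]
box [ 436.901 -143.309    0.443] [ 4.369e+02 -1.433e+02  4.000e-01]
[[-1.1, -1.6], [-0.4, -0.7], [-0.6, -0.1], [-0.1, -0.1], [-0.5, -0.3], [-0.0, -0.8], [-0.1, -1.3], [-0.4, 1.8], [-1.0, 1.6], [0.5, 3.2], [0.8, 1.2]]
hatch [ 5.49429e+02 -8.27400e+00  3.17000e-01] [ 5.494e+02 -8.300e+00  3.000e-01]
[[0.1, 1.1], [-0.5, -2.4], [0.7, -3.0], [-0.9, -0.1], [0.5, 0.3], [0.7, 0.8], [-1.8, 2.2], [-5.0, -0.3], [-1.4, -0.5], [1.3, 0.4]]
red [628.  -23.1 117.7]
green [495.2  14.3 117.6]
board [4.51002e+02 2.78829e+02 2.96000e-01] [4.510e+02 2.788e+02 3.000e-01]
[[-1.4, -0.4], [0.6, -0.8], [1.3, 0.2], [-0.6, 1.2]]
```

```bash
cat >> fit.py <<'E'
print('-----')
def line(n,d,f,a,b,z):
    A=atz(d,*f(*a),z);B=atz(d,*f(*b),z); v=B-A; print(n,A.round(1),B.round(1),'len',np.hypot(*v[:2]).round(1),'ang',np.arctan2(v[1],v[0]).round(3))
line('roof R top',T,t1,(357,490),(280,268),86)
line('roof R side',S,s1,(180,193),(350,105),86)
line('roof L side',S,s1,(55,133),(237,62),86)
line('roof far side (y)',S,s1,(350,105),(237,62),86)
line('roof near side(y)',S,s1,(180,193),(55,133),86)
line('sill outer side',S,s1,(185,370),(500,180),4)
line('base front side',S,s1,(40,290),(165,365),4)
line('base left top',T,t1,(190,565),(35,120),4)
line('base front top',T,t1,(190,565),(335,513),4)
line('track L top',T,t1,(125,320),(35,90),84)
line('red door track top',T,t1,(297,255),(207,30),84)
print('ring',atz(T,400,245,5),'wax',atz(T,428,192,17))
L=[(T,t1(280,268),(57,-37,86)),(T,t1(357,490),(-57,-37,86)),(T,t1(278,225),(73,-40.5,118)),(T,t1(204,508),(-45,40.5,118)),
 (S,s1(55,133),(-57,37,86)),(S,s1(180,193),(-57,-37,86)),(S,s1(350,105),(57,-37,86)),(S,s1(70,62),(-45,40.5,118)),(S,s1(378,36),(73,-40.5,118))]
fit('hatch2',L,[560,0,0.2])
E
python3 fit.py | sed -n '/-----/,$p'
```

```text
-----
roof R top [505.7 -60.9  86. ] [613.6 -26.7  86. ] len 113.2 ang 0.307
roof R side [510.9 -57.3  86. ] [618.5 -21.5  86. ] len 113.4 ang 0.321
roof L side [487.4  11.8  86. ] [595.7  38.6  86. ] len 111.6 ang 0.243
roof far side (y) [618.5 -21.5  86. ] [595.7  38.6  86. ] len 64.2 ang 1.934
roof near side(y) [510.9 -57.3  86. ] [487.4  11.8  86. ] len 72.9 ang 1.9
sill outer side [511.2 -66.2   4. ] [735.7   7.1   4. ] len 236.1 ang 0.315
base front side [482.   16.1   4. ] [505.3 -59.3   4. ] len 79.0 ang -1.271
base left top [478.1  13.    4. ] [713.   90.6   4. ] len 247.4 ang 0.319
base front top [478.1  13.    4. ] [504.3 -61.7   4. ] len 79.2 ang -1.234
track L top [589.   48.2  84. ] [703.6  90.6  84. ] len 122.2 ang 0.355
red door track top [620.5 -35.3  84. ] [733.6   6.2  84. ] len 120.5 ang 0.351
ring [527.5617102  -86.61656263   5.        ] wax [ 642.78445514 -149.54289037   17.        ]
hatch2 [ 5.49625e+02 -8.30800e+00  3.30000e-01] [ 5.496e+02 -8.300e+00  3.000e-01]
[[-0.9, -0.9], [0.4, -1.0], [0.2, -2.5], [-0.5, -0.1], [-1.1, 1.4], [-0.4, 1.8], [-0.3, 1.2], [-1.3, -0.3], [1.1, 0.1]]
```

```bash
cat > g.py <<'E'
import sys; from h import *; from workcell import status
# hatch pose
HX,HY,HA=549.6,-8.3,0.325
def hw(x,y,z): c,s=np.cos(HA),np.sin(HA); return np.array([HX+c*x-s*y,HY+s*x+c*y,z])
def inh(P): c,s=np.cos(HA),np.sin(HA); a,b=P[0]-HX,P[1]-HY; return np.array([c*a+s*b,-s*a+c*b,P[2]])
def ori(a,th):
    y=np.array([np.cos(a),np.sin(a),0]); h=np.array([-y[1],y[0],0]); z=np.sin(th)*h-np.cos(th)*np.array([0,0,1.])
    return R.from_matrix(np.c_[np.cross(y,z),y,z])
def rows(steps,p0=None,q0=None):
    o=status.get_obs(); p0=o['ee_pos'] if p0 is None else p0; q0=R.from_rotvec(o['orientation']) if q0 is None else q0
    print('t',o['t'],'ee',o['ee_pos'].round(1),'hatch',inh(o['ee_pos']).round(1),'F',o['ft_force'].round(1),'w',o['width'].round(1),o['grasp_force'])
    for P,q in steps: print((q0.inv().apply(np.array(P)-p0)).round(1).tolist(),(q0.inv()*q).as_rotvec().round(3).tolist())
E
python3 - <<'E'
from g import *
rows([((436.6,-143,200),ori(-1.128,0)),((436.6,-143,200),ori(-1.128+np.pi,0))])
E
```

```text
Traceback (most recent call last):
  File "g.py", line 11, in rows
    print('t',o['t'],'ee',o['ee_pos'].round(1),'hatch',inh(o['ee_pos']).round(1),'F',o['ft_force'].round(1),'w',o['width'].round(1),o['grasp_force'])
                                                                                                                ^^^^^^^^^^^^^^^^
AttributeError: 'float' object has no attribute 'round'
```

```bash
sed -i "s/o\['width'\].round(1)/round(o['width'],1)/" g.py
python3 - <<'E'
from g import *
rows([((436.6,-143,200),ori(-1.128,0))])
E
```

```text
t 0.1 ee [273.2 561.6 241. ] hatch [-80.  628.3 241. ] F [-0.2 -0.6  0.8] w 88.1 0.0
[-455.2, -562.1, 41.8] [-0.001, 0.002, 2.246]
```

```bash
python3 -m inch '[[[-455,-562,42,0,0,2.246,100],[-455,-562,42,0,0,2.246,100],[-455,-562,42,0,0,2.246,100],[-455,-562,42,0,0,2.246,100],[-455,-562,42,0,0,2.246,100],[-455,-562,42,0,0,2.246,100],[-455,-562,42,0,0,2.246,100],[-455,-562,42,0,0,2.246,100],[-455,-562,42,0,0,2.246,100],[-455,-562,42,0,0,2.246,100],[-455,-562,42,0,0,2.246,100],[-455,-562,42,0,0,2.246,100],[-455,-562,42,0,0,2.246,100],[-455,-562,42,0,0,2.246,100],[-455,-562,42,0,0,2.246,100],[-455,-562,42,0,0,2.246,100],[-455,-562,42,0,0,2.246,100],[-455,-562,42,0,0,2.246,100],[-455,-562,42,0,0,2.246,100],[-455,-562,42,0,0,2.246,100]]]'
python3 - <<'E'
from g import *
rows([((436.6,-143,24),ori(-1.128,0))])
print(status.get_obs()['qpos'].round(2))
E
```

```text
t: 2.1
ee_pos: [436.6, -141.4, 199.8]
orientation: [3.064, 0.694, 0.0]
ft_force: [0.2, -0.2, 0.2]
width: 87.8
grasp_force: 0.0
t 2.1 ee [ 436.6 -141.4  199.8] hatch [-149.6  -90.1  199.8] F [ 0.2 -0.2  0.2] w 87.8 0.0
[-0.7, 1.4, 175.8] [0.0, -0.0, 0.002]
[-0.34  0.24  2.02  0.    0.88  0.79]
```

```bash
python3 -m inch '[[[0,1,50,0,0,0,100],[0,1,100,0,0,0,100],[0,1,140,0,0,0,100],[0,1,165,0,0,0,100],[0,1,175,0,0,0,100],[0,1,175,0,0,0,100],[0,1,175,0,0,0,40],[0,1,175,0,0,0,40],[0,1,175,0,0,0,30],[0,1,175,0,0,0,30],[0,1,175,0,0,0,30],[0,1,175,0,0,0,30]]]'
python3 - <<'E'
from g import *
d=snap('side','s1');rows([((436.6,-143,45),ori(HA,0))])
cv2.imwrite('pics/s1.png',cv2.resize(d['frame'][230:430,240:460,::-1],None,fx=3,fy=3,interpolation=cv2.INTER_CUBIC))
E
```

```text
t: 3.3
ee_pos: [437.4, -143.5, 25.2]
orientation: [3.064, 0.69, 0.001]
ft_force: [-1.1, 0.3, 7.6]
width: 50.1
grasp_force: 30.0
t 3.35 ee [ 437.4 -143.4   25.2] hatch [-149.5  -92.2   25.2] F [-0.   0.3  6.7] w 50.2 29.976800680160522
[-0.5, -0.7, -19.8] [0.001, -0.0, -1.453]
```

View pics/s1.png

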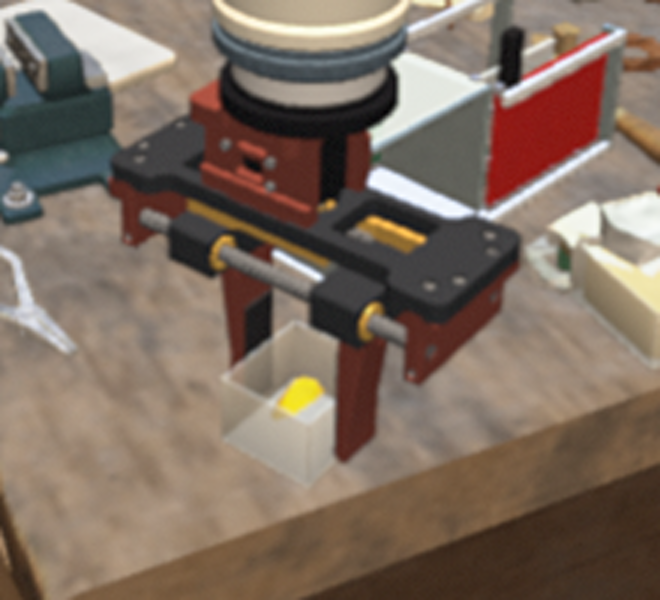

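```bash
python3 -m inch '[[[0,0,-20,0,0,0,30],[0,0,-25,0,0,-1.453,30],[0,0,-25,0,0,-1.453,30],[0,0,-25,0,0,-1.453,30],[0,0,-25,0,0,-1.453,30],[0,0,-25,0,0,-1.453,30],[0,0,-25,0,0,-1.453,30],[0,0,-25,0,0,-1.453,30],[0,0,-25,0,0,-1.453,30],[0,0,-25,0,0,-1.453,30],[0,0,-25,0,0,-1.453,30],[0,0,-25,0,0,-1.453,30],[0,0,-25,0,0,-1.453,30],[0,0,-12,0,0,-1.453,30],[0,0,-4,0,0,-1.453,30],[0,0,-1,0,0,-1.453,30],[0,0,-1,0,0,-1.453,80],[0,0,-1,0,0,-1.453,80],[0,0,-1,0,0,-1.453,80]]]'
python3 - <<'E'
from g import *
o=status.get_obs()
B=np.array([437.2,-143.6,0]); h=np.array([-np.sin(HA),np.cos(HA),0])
rows([((B[0],B[1],160),ori(HA,0)),(B-20*h-120*h+[0,0,140],ori(HA,np.radians(50))),(B-20*h+[0,0,23],ori(HA,np.radians(50)))]); print(o['qpos'].round(2))
E
```

```text
t: 5.25
ee_pos: [437.0, -143.3, 25.4]
orientation: [-1.833, -2.551, 0.0]
ft_force: [0.4, 0.3, -0.4]
width: 69.0
grasp_force: 0.0
t 5.25 ee [ 437.  -143.3   25.4] hatch [-149.8  -92.    25.4] F [ 0.4  0.3 -0.4] w 69.0 0.0
[-0.3, 0.0, -134.6] [-0.0, -0.0, -0.0]
[-140.3, 0.1, -114.6] [-0.0, 0.872, -0.0]
[-20.4, 0.1, 2.4] [-0.0, 0.872, -0.0]
[-0.34  0.58  2.09  0.    0.47 -0.67]
```

```bash
python3 -m inch '[[[0,0,-45,0,0,0,82],[0,0,-80,0,0,0,82],[-112,0,-76,0,0.872,0,82],[-112,0,-76,0,0.872,0,82],[-112,0,-76,0,0.872,0,82],[-112,0,-76,0,0.872,0,82],[-112,0,-76,0,0.872,0,82],[-112,0,-76,0,0.872,0,82],[-112,0,-76,0,0.872,0,82],[-112,0,-76,0,0.872,0,82]]]'
python3 - <<'E'
from g import *
o=status.get_obs()
B=np.array([437.2,-143.6,0]); h=np.array([-np.sin(HA),np.cos(HA),0])
rows([(B-20*h+[0,0,23.5],ori(HA,np.radians(50)))]); print(o['qpos'].round(2))
E
```

```text
t: 6.25
ee_pos: [472.5, -249.4, 100.6]
orientation: [-1.376, -1.913, -0.639]
ft_force: [0.6, 0.4, 1.5]
width: 71.8
grasp_force: 0.0
t 6.25 ee [ 472.5 -249.4  100.6] hatch [-150.1 -203.9  100.6] F [0.6 0.4 1.5] w 71.8 0.0
[0.0, 0.4, 119.7] [-0.0, 0.002, -0.001]
[-0.72  0.85  1.5   0.39  1.59 -1.2 ]
```

```bash
python3 -m inch '[[[0,0,50,0,0,0,82],[0,0,90,0,0,0,82],[0,0,112,0,0,0,82],[0,0,119.5,0,0,0,82],[0,0,119.5,0,0,0,82],[0,0,119.5,0,0,0,40],[0,0,119.5,0,0,0,30],[0,0,119.5,0,0,0,30],[0,0,119.5,0,0,0,30],[0,0,119.5,0,0,0,30],[11,0,110,0,0,0,30],[23,0,100,0,0,0,30],[23,0,100,0,0,0,30]]]'
python3 - <<'E'
from g import *
d=snap('side','s2')
cv2.imwrite('pics/s2.png',cv2.resize(d['frame'][230:430,240:460,::-1],None,fx=3,fy=3,interpolation=cv2.INTER_CUBIC))
q=ori(HA,np.radians(50))
rows([(hw(0,-160,65),q),(hw(0,-125,42),q),(hw(0,-25,42),q)])
E
```

```text
t: 7.55
ee_pos: [444.5, -163.4, 57.0]
orientation: [-1.375, -1.916, -0.641]
ft_force: [0.7, 0.9, 0.5]
width: 50.6
grasp_force: 30.0
t 7.6 ee [ 444.3 -163.3   56.1] hatch [-149.3 -113.2   56.1] F [-0.6 -0.5 -1.2] w 50.1 29.991389214992523
[-23.6, 149.3, -41.3] [0.001, 0.003, 0.001]
[-18.6, 149.3, 0.2] [0.001, 0.003, 0.001]
[45.9, 149.3, 76.7] [0.001, 0.003, 0.001]
```

View pics/s2.png

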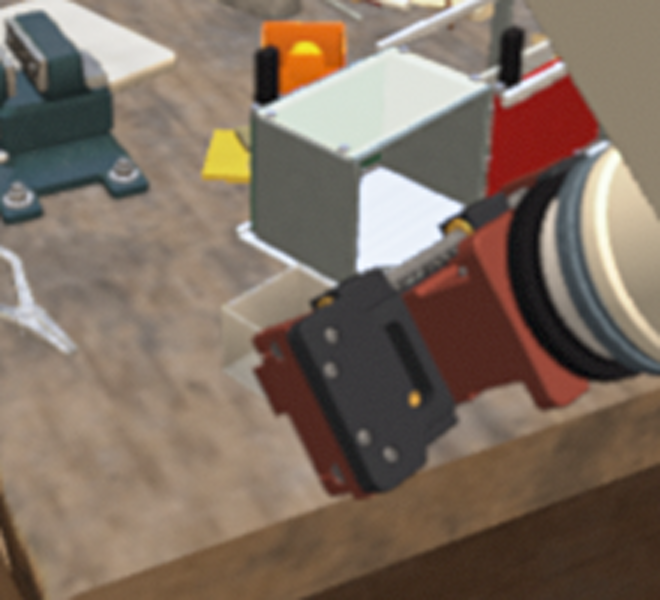

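```bash
python3 -m inch '[[[18.4,0,-15.4,0,0,0,30],[18.4,40,-15.4,0,0,0,30],[18.4,80,-15.4,0,0,0,30],[18.4,120,-15.4,0,0,0,30],[18.4,149,-15.4,0,0,0,30],[18.4,149,-15.4,0,0,0,30],[10,149,4,0,0,0,30],[0.9,149,22.8,0,0,0,30],[0.9,149,22.8,0,0,0,30],[0.9,149,22.8,0,0,0,30]]]'
python3 - <<'E'
from g import *
d=snap('side','s3')
cv2.imwrite('pics/s3.png',cv2.resize(d['frame'][230:380,290:490,::-1],None,fx=4,fy=4,interpolation=cv2.INTER_CUBIC))
q=ori(HA,np.radians(50)); rows([(hw(0,-28,42),q)])
E
```

```text
t: 8.6
ee_pos: [578.4, -98.3, 40.9]
orientation: [-1.374, -1.912, -0.64]
ft_force: [-0.1, -0.1, -0.3]
width: 50.2
grasp_force: 30.0
t 8.65 ee [579.1 -98.8  41.5] hatch [ -1.  -95.1  41.5] F [-0.4 -0.5 -1.1] w 50.4 29.991377592086792
[43.6, 0.9, 51.1] [0.0, 0.001, -0.0]
```

View pics/s3.png

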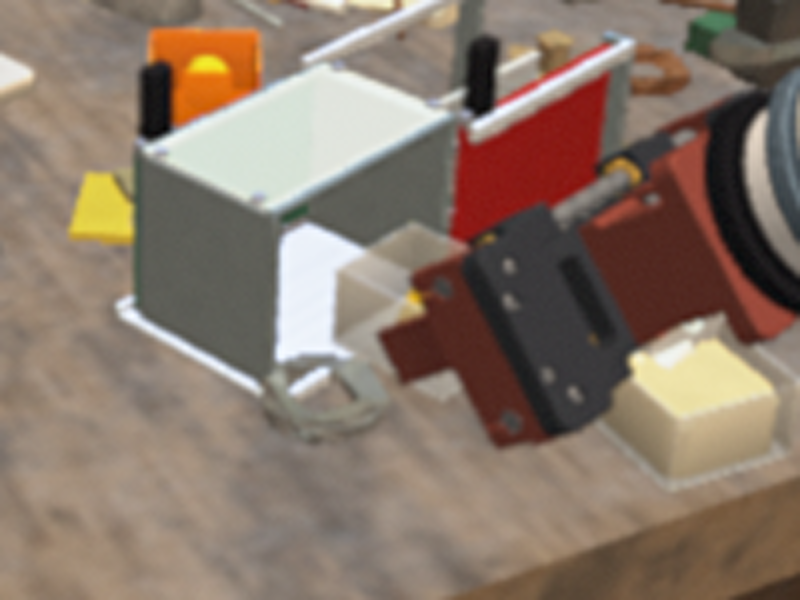

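```bash
python3 -m inch '[[[12,1,14,0,0,0,30],[24,1,28,0,0,0,30],[34,1,40,0,0,0,30],[43.6,1,51,0,0,0,30],[43.6,1,51,0,0,0,30],[39,1,55,0,0,0,30],[35,1,58.3,0,0,0,30],[35,1,58.3,0,0,0,30],[35,1,58.3,0,0,0,30]]]'
python3 - <<'E'
from g import *
rows([])
E
```

```text
t: 9.55
ee_pos: [558.7, -34.7, 29.8]
orientation: [-1.375, -1.913, -0.64]
ft_force: [-0.3, 0.1, -0.2]
width: 50.2
grasp_force: 30.0
t 9.55 ee [558.7 -34.7  29.8] hatch [  0.2 -27.9  29.8] F [-0.3  0.1 -0.2] w 50.2 29.991350769996643
```

```bash
python3 -m inch '[[[-0.8,0,0.6,0,0,0,30],[-1.5,0,1.3,0,0,0,30],[-1.5,0,1.3,0,0,0,30]]]'
```

```text
t: 9.85
ee_pos: [558.7, -34.6, 29.4]
orientation: [-1.374, -1.913, -0.641]
ft_force: [-1.7, -3.9, 6.8]
width: 50.0
grasp_force: 30.0
```

```bash
python3 -m inch '[[[0,0,0,0,0,0,66],[0,0,0,0,0,0,66],[0,0,0,0,0,0,66],[0,0,-25,0,0,0,66],[0,0,-55,0,0,0,66],[0,0,-55,0,0,0,0],[0,0,-55,0,0,0,0],[0,0,-55,0,0,0,0],[0,0,-55,0,0,0,0],[-13,0,-45,0,0,0,0],[-26.8,0,-32.5,0,0,0,0],[-26.8,0,-32.5,0,0,0,0],[-21.7,0,-26.4,0,0,0,0],[-21.7,0,-26.4,0,0,0,0]]]'
python3 - <<'E'
from g import *
d=snap('side','s4')
rows([(hw(0,-44,30),ori(HA,np.radians(50)))])
cv2.imwrite('pics/s4.png',cv2.resize(d['frame'][230:380,290:490,::-1],None,fx=4,fy=4,interpolation=cv2.INTER_CUBIC))
E
```

```text
t: 11.25
ee_pos: [568.9, -65.6, 28.5]
orientation: [-1.373, -1.912, -0.64]
ft_force: [-0.5, 0.5, -0.1]
width: 0.4
grasp_force: 0.0
t 11.3 ee [569.4 -66.   28.8] hatch [  0.3 -61.   28.8] F [-0.5 -0.9 -0.2] w 0.3 0.0
[11.8, -0.3, 12.3] [-0.001, 0.0, 0.0]
```

View pics/s4.png

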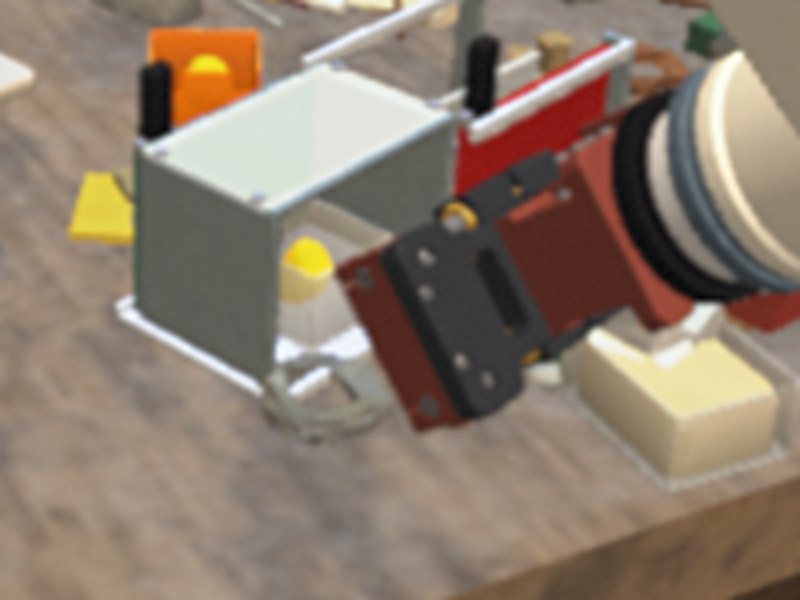

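The box is in the tunnel, upright, foil at crop (305,257). Now I push it gently.

```bash
python3 -m inch '[[[1.9,0,2.3,0,0,0,0],[3.9,0,4.6,0,0,0,0],[5.8,0,6.9,0,0,0,0],[7,0,8.4,0,0,0,0],[8.4,0,10,0,0,0,0],[8.4,0,10,0,0,0,0]]]'
python3 -m inch '[[[0.9,0,1,0,0,0,0],[1.3,0,1.5,0,0,0,0],[1.9,0,2.3,0,0,0,0],[1.9,0,2.3,0,0,0,0]]]'
```

```text
t: 11.9
ee_pos: [565.3, -54.0, 28.7]
orientation: [-1.374, -1.913, -0.64]
ft_force: [1.0, -0.5, -0.0]
width: 0.3
grasp_force: 0.0
t: 12.3
ee_pos: [564.4, -51.3, 28.6]
orientation: [-1.374, -1.913, -0.64]
ft_force: [0.1, -0.2, -0.2]
width: 0.6
grasp_force: 0.1
```

```bash
python3 -m inch '[[[0.6,0,0.8,0,0,0,0],[1.3,0,1.5,0,0,0,0],[1.3,0,1.5,0,0,0,0],[1.3,0,1.5,0,0,0,0]]]'
python3 -m inch '[[[0.6,0,0.8,0,0,0,0],[1.3,0,1.5,0,0,0,0],[1.3,0,1.5,0,0,0,0]]]'
python3 -m inch '[[[0.6,0,0.8,0,0,0,0],[0.6,0,0.8,0,0,0,0],[0.6,0,0.8,0,0,0,0]]]'
```

```text
t: 12.7
ee_pos: [563.7, -49.5, 28.6]
orientation: [-1.374, -1.913, -0.64]
ft_force: [-0.5, -0.1, 0.8]
width: 0.4
grasp_force: 0.0
t: 13.0
ee_pos: [563.5, -47.8, 28.7]
orientation: [-1.375, -1.914, -0.641]
ft_force: [1.3, -1.3, 0.0]
width: 0.3
grasp_force: 0.9
t: 13.3
ee_pos: [563.7, -47.4, 28.7]
orientation: [-1.376, -1.915, -0.641]
ft_force: [3.2, -4.7, -0.2]
width: 0.9
grasp_force: 2.4
```

```bash
python3 -m inch '[[[0,0,-30,0,0,0,0],[0,0,-65,0,0,0,0],[30,0,-95,0,0,0,40],[60,0,-120,0,0,0,40],[84,0,-131,0,0,0,40],[84,0,-131,0,0,0,40],[84,0,-131,0,0,0,40]]]'
python3 - <<'E'
from g import *
q=ori(HA-np.pi/2,np.radians(35))
rows([(hw(70,-40,170),q)]); print(status.get_obs()['qpos'].round(2))
E
```

```text
t: 14.0
ee_pos: [577.3, -90.3, 177.3]
orientation: [-1.374, -1.914, -0.64]
ft_force: [0.2, -1.0, 0.4]
width: 34.3
grasp_force: 0.0
t 14.0 ee [577.3 -90.3 177.3] hatch [ 1.000e-01 -8.650e+01  1.773e+02] F [ 0.2 -1.   0.4] w 34.3 0.0
[24.3, 69.9, 40.3] [-1.063, -0.205, 1.162]
[-0.45  0.75  1.49  0.58  1.59 -0.98]
```

```bash
python3 -m inch '[[[0,0,0,-1.063,-0.205,1.162,40],[0,0,0,-1.063,-0.205,1.162,40],[0,0,0,-1.063,-0.205,1.162,40],[0,0,0,-1.063,-0.205,1.162,40],[0,0,0,-1.063,-0.205,1.162,40],[0,0,0,-1.063,-0.205,1.162,40],[0,0,0,-1.063,-0.205,1.162,40],[0,0,0,-1.063,-0.205,1.162,40],[24,35,40,-1.063,-0.205,1.162,40],[24,70,40,-1.063,-0.205,1.162,40],[24,70,40,-1.063,-0.205,1.162,40],[24,70,40,-1.063,-0.205,1.162,40],[24,70,40,-1.063,-0.205,1.162,40],[24,70,40,-1.063,-0.205,1.162,40]]]'
python3 - <<'E'
from g import *
q=ori(HA-np.pi/2,np.radians(35))
d=snap('top','t5'); im=d['frame'][120:270,300:440,::-1]
e=load('side') ; d2=snap('side','s5'); im2=d2['frame'][190:340,330:470,::-1]
f=lambda i:cv2.resize(i,(400,429),interpolation=cv2.INTER_CUBIC)
cv2.imwrite('pics/c5.png',np.hstack([f(im),f(im2)]))
rows([(hw(70,-40,113),q)]); print(status.get_obs()['qpos'].round(2))
E
```

```text
t: 15.4
ee_pos: [628.6, -25.3, 168.9]
orientation: [-2.869, -0.47, -0.901]
ft_force: [0.5, 0.6, 0.7]
width: 35.3
grasp_force: 0.0
t 15.5 ee [628.9 -25.7 169.3] hatch [ 69.6 -41.9 169.3] F [0.3 0.2 0.3] w 35.0 0.0
[-31.9, -1.8, 46.4] [-0.0, 0.001, -0.001]
[-0.19  0.41  2.03  1.09  0.32  0.07]
```

View pics/c5.png

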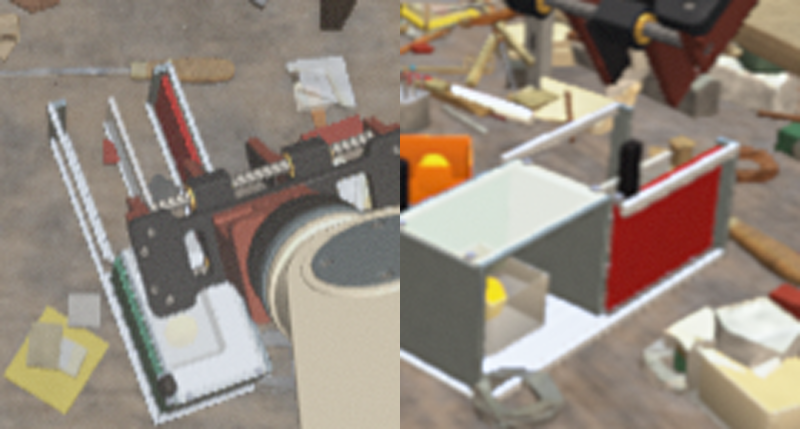

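```bash
python3 -m inch '[[[-16,-1.8,23,0,0,0,40],[-26,-1.8,38,0,0,0,40],[-32,-1.8,46,0,0,0,40],[-32,-1.8,46,0,0,0,40]]]'
python3 -m inch '[[[0,0,0,0,0,0,5],[0,0,0,0,0,0,5],[0,0,0,0,0,0,5],[0,0,0,0,0,0,5]]]'
```

```text
t: 15.9
ee_pos: [627.8, -23.7, 112.0]
orientation: [-2.87, -0.467, -0.899]
ft_force: [0.2, -0.1, -0.1]
width: 35.1
grasp_force: 0.0
t: 16.3
ee_pos: [629.3, -23.1, 114.6]
orientation: [-2.869, -0.47, -0.906]
ft_force: [-1.7, 0.1, 2.3]
width: 9.7
grasp_force: 30.0
```

```bash
python3 -m inch '[[[-8,0,-6,0,0,0,5],[-22,0,-15.5,0,0,0,5],[-38,0,-26.6,0,0,0,5],[-54,0,-37.8,0,0,0,5],[-70,0,-49,0,0,0,5],[-82,0,-57.4,0,0,0,5],[-88,0,-61.7,0,0,0,5],[-88,0,-61.7,0,0,0,5]]]'
python3 - <<'E'
from g import *
rows([])
E
```

```text
t: 17.1
ee_pos: [527.2, -58.9, 114.6]
orientation: [-2.872, -0.467, -0.906]
ft_force: [0.9, -6.5, 0.1]
width: 9.8
grasp_force: 30.0
t 17.1 ee [527.2 -58.9 114.6] hatch [-37.4 -40.8 114.6] F [ 0.9 -6.5  0.1] w 9.8 30.001987516880035
```

```bash
python3 -m inch '[[[-3,0.7,-2.1,0,0,0,5],[-6,0.7,-4.2,0,0,0,5],[-6,0.7,-4.2,0,0,0,5]]]'
python3 -m inch '[[[-2,0,-1.4,0,0,0,5],[-4,0,-2.8,0,0,0,5],[-4,0,-2.8,0,0,0,5]]]'
python3 - <<'E'
from g import *
rows([])
E
```

```text
t: 17.4
ee_pos: [521.3, -60.9, 114.6]
orientation: [-2.87, -0.469, -0.906]
ft_force: [4.4, -5.4, -1.7]
width: 10.0
grasp_force: 30.0
t: 17.7
ee_pos: [519.3, -61.7, 114.9]
orientation: [-2.866, -0.471, -0.91]
ft_force: [23.3, 4.2, -19.0]
width: 10.0
grasp_force: 30.0
t 17.7 ee [519.3 -61.7 114.9] hatch [-45.8 -40.9 114.9] F [ 23.3   4.2 -19. ] w 10.0 29.994535446166992
```

```bash
python3 -m inch '[[[0,0,0,0,0,0,40],[0,0,0,0,0,0,40],[0,0,0,0,0,0,40],[0,0,0,0,0,0,40],[17,0,-25,0,0,0,40],[29,0,-41,0,0,0,40],[29,-40,-41,0,0,0,40],[29,-81,-41,0,0,0,40],[29,-81,-41,0,0,0,40]]]'
python3 - <<'E'
from g import *
d=snap('top','t6'); im=d['frame'][150:280,310:430,::-1]
d2=snap('side','s6'); im2=d2['frame'][200:330,310:430,::-1]
f=lambda i:cv2.resize(i,(400,433),interpolation=cv2.INTER_CUBIC)
cv2.imwrite('pics/c6.png',np.hstack([f(im),f(im2)]))
rows([(hw(-45,40.5,113),ori(HA-np.pi/2,np.radians(35)))])
E
```

```text
t: 18.6
ee_pos: [487.2, 18.8, 164.0]
orientation: [-2.866, -0.475, -0.9]
ft_force: [0.4, -0.3, 0.2]
width: 35.0
grasp_force: 0.0
t 18.7 ee [489.7  16.1 164.4] hatch [-49.   42.3 164.4] F [ 0.1 -0.4  0.3] w 35.5 0.0
[-26.2, 1.8, 44.4] [-0.001, 0.0, 0.001]
```

View pics/c6.png

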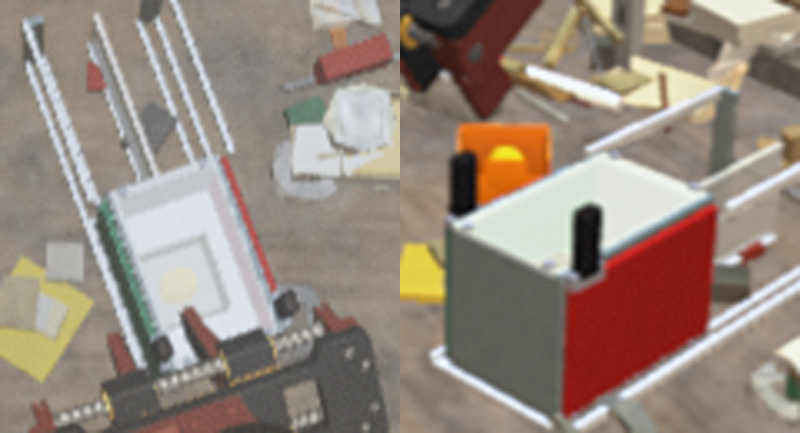

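Red door is shut on its stop (red fills the end face, tab at crop (587,240)); the box sits by the green door (lump at (180,285)). Next, the green tab.

```bash
python3 -m inch '[[[-13,1.5,22,0,0,0,40],[-21,1.5,36,0,0,0,40],[-26,1.5,44,0,0,0,40],[-26,1.5,44,0,0,0,40]]]'
python3 -m inch '[[[0,0,0,0,0,0,5],[0,0,0,0,0,0,5],[0,0,0,0,0,0,5],[0,0,0,0,0,0,5]]]'
```

```text
t: 19.1
ee_pos: [494.1, 13.9, 111.7]
orientation: [-2.87, -0.466, -0.9]
ft_force: [0.1, 0.9, 0.8]
width: 35.1
grasp_force: 0.0
t: 19.5
ee_pos: [495.2, 13.7, 114.0]
orientation: [-2.872, -0.467, -0.906]
ft_force: [1.7, -6.5, 0.2]
width: 9.7
grasp_force: 30.0
```

```bash
python3 -m inch '[[[8,0.5,6,0,0,0,5],[22,0.3,15.5,0,0,0,5],[38,0.2,26.6,0,0,0,5],[54,0,37.8,0,0,0,5],[70,-0.2,49,0,0,0,5],[84,-0.4,58.8,0,0,0,5],[91,-0.5,63.8,0,0,0,5],[91,-0.5,63.8,0,0,0,5]]]'
python3 -m inch '[[[2,0,1.4,0,0,0,5],[4,0,2.8,0,0,0,5],[6,0,4.2,0,0,0,5],[6,0,4.2,0,0,0,5]]]'
python3 - <<'E'
from g import *
rows([])
E
```

```text
t: 20.3
ee_pos: [601.0, 50.8, 114.0]
orientation: [-2.869, -0.47, -0.907]
ft_force: [3.1, -4.9, 1.6]
width: 9.9
grasp_force: 30.0
t: 20.7
ee_pos: [606.4, 52.7, 114.0]
orientation: [-2.869, -0.469, -0.906]
ft_force: [-0.3, -5.1, 4.6]
width: 9.8
grasp_force: 30.0
t 20.7 ee [606.4  52.7 114. ] hatch [ 73.3  39.7 114. ] F [-0.3 -5.1  4.6] w 9.8 30.000797510147095
```

```bash
python3 -m inch '[[[0,0,0,0,0,0,40],[0,0,0,0,0,0,40],[0,0,0,0,0,0,40],[17,0,-25,0,0,0,40],[34,0,-49,0,0,0,40],[50,0,-75,0,0,0,40],[50,0,-75,0,0,0,70]]]'
python3 - <<'E'
from g import *
T=load('top');S=load('side')
for uv in((323,286),(275,286),(322,318),(273,318)): print('vice base',atz(T,*uv,5).round())
for uv in((278,281),(311,281),(311,305)): print('vice jaw z80',atz(T,*uv,90).round())
print('vice top tri',tri([(T,295,283),(S,262,236)]).round(), tri([(T,295,305),(S,225,243)]).round())
q=ori(HA,np.radians(-50))
rows([(hw(0,85,200),q),(hw(0,85,30),q),(hw(0,29,30),q)])
print(status.get_obs()['qpos'].round(2))
E
```

```text
t: 21.4
ee_pos: [604.5, 54.3, 197.2]
orientation: [-2.864, -0.472, -0.902]
ft_force: [0.3, -0.3, -0.2]
width: 39.8
grasp_force: 0.0
vice base [439.  82.   5.]
vice base [440. 185.   5.]
vice base [371.  85.   5.]
vice base [372. 189.   5.]
vice jaw z80 [445. 172.  90.]
vice jaw z80 [445. 107.  90.]
vice jaw z80 [397. 107.  90.]
vice top tri [433. 140.  98.] [378. 143.  95.]
t 21.4 ee [604.5  54.3 197.2] hatch [ 72.   41.8 197.2] F [ 0.3 -0.3 -0.2] w 39.8 0.0
[-57.4, -43.4, -43.3] [-0.224, -1.149, -1.677]
[-154.9, -42.7, 95.9] [-0.224, -1.149, -1.677]
[-154.9, 13.3, 95.7] [-0.224, -1.149, -1.677]
[-0.03  0.32  2.08  0.92  0.26  0.37]
```

Run:
```python
from g import *
q=ori(HA+.2,np.radians(-45))
rows([(hw(-4,68,210),q)])
```

```text
t 21.4 ee [604.5  54.3 197.2] hatch [ 72.   41.8 197.2] F [ 0.3 -0.3 -0.2] w 39.8 0.0
[-54.9, -26.5, -53.9] [-0.167, -0.995, -1.875]
```

```bash
python3 -m inch '[[[-30,0,-40,-0.167,-0.995,-1.875,75],[-55,-26,-54,-0.167,-0.995,-1.875,75],[-55,-26,-54,-0.167,-0.995,-1.875,75],[-55,-26,-54,-0.167,-0.995,-1.875,75],[-55,-26,-54,-0.167,-0.995,-1.875,75],[-55,-26,-54,-0.167,-0.995,-1.875,75],[-55,-26,-54,-0.167,-0.995,-1.875,75],[-55,-26,-54,-0.167,-0.995,-1.875,75],[-55,-26,-54,-0.167,-0.995,-1.875,75],[-55,-26,-54,-0.167,-0.995,-1.875,75],[-55,-26,-54,-0.167,-0.995,-1.875,75],[-55,-26,-54,-0.167,-0.995,-1.875,75],[-55,-26,-54,-0.167,-0.995,-1.875,75],[-55,-26,-54,-0.167,-0.995,-1.875,75],[-55,-26,-54,-0.167,-0.995,-1.875,75],[-55,-26,-54,-0.167,-0.995,-1.875,75],[-55,-26,-54,-0.167,-0.995,-1.875,75],[-55,-26,-54,-0.167,-0.995,-1.875,75]]]'
python3 - <<'E'
from g import *
# box check: refit yellow foil lump position in the hatch from the top view
d=snap('top','t7'); im=cv2.cvtColor(d['frame'],cv2.COLOR_RGB2HSV)
q=ori(HA+.2,np.radians(-45));q2=ori(HA+.12,np.radians(-45))
rows([(hw(-6,64,36),q),(hw(-6,64,36),q2),(hw(-3,30,36),q2),(hw(-2.5,30,28.5),q2)]); print(status.get_obs()['qpos'].round(2))
E
```

```text
t: 23.2
ee_pos: [524.9, 54.2, 210.0]
orientation: [1.21, 2.09, -0.496]
ft_force: [0.9, 0.5, -0.4]
width: 65.8
grasp_force: 0.0
t 23.25 ee [525.   54.  210.1] hatch [ -3.4  66.9 210.1] F [-0.5  0.1  0.4] w 66.0 0.0
[121.3, -3.8, 124.9] [0.001, -0.001, -0.005]
[121.3, -3.8, 124.9] [0.057, -0.001, 0.052]
[97.3, -7.5, 148.8] [0.057, -0.001, 0.052]
[102.6, -7.0, 154.2] [0.057, -0.001, 0.052]
[ 0.48  0.4   2.02 -1.01  0.98  0.66]
```

```bash
python3 -m inch '[[[30,-1,31,0,0,0,75],[60,-2,62,0,0,0,75],[85,-3,87,0,0,0,75],[105,-3.8,108,0,0,0,75],[117,-3.8,120,0,0,0,75],[121,-3.8,125,0,0,0,75],[121,-3.8,125,0,0,0,75]]]'
python3 - <<'E'
from g import *
q2=ori(HA+.12,np.radians(-45))
rows([(hw(-5,48,36),q2),(hw(-2.5,30,36),q2),(hw(-2.5,30,28.5),q2)])
E
```

```text
t: 23.95
ee_pos: [523.2, 49.6, 35.5]
orientation: [1.208, 2.09, -0.499]
ft_force: [0.3, 0.2, -0.1]
width: 65.6
grasp_force: 0.0
t 23.95 ee [523.2  49.6  35.5] hatch [-6.5 63.3 35.5] F [ 0.3  0.2 -0.1] w 65.6 0.0
[-11.2, -1.5, 10.4] [0.056, -0.0, 0.054]
[-24.0, -2.6, 23.3] [0.056, -0.0, 0.054]
[-18.7, -2.6, 28.6] [0.056, -0.0, 0.054]
```

```bash
python3 -m inch '[[[-6,-1,5,0.056,0,0.054,75],[-11.2,-1.5,10.4,0.056,0,0.054,75],[-17,-2,16.5,0.056,0,0.054,75],[-24,-2.6,23.3,0.056,0,0.054,75],[-24,-2.6,23.3,0.056,0,0.054,75],[-21,-2.6,26,0.056,0,0.054,75],[-18.7,-2.6,28.4,0.056,0,0.054,75],[-18.7,-2.6,28.4,0.056,0,0.054,75]]]'
python3 - <<'E'
from g import *
rows([])
E
```

```text
t: 24.75
ee_pos: [537.2, 20.0, 28.3]
orientation: [1.291, 2.052, -0.535]
ft_force: [0.1, -0.1, 0.5]
width: 66.0
grasp_force: 0.0
t 24.75 ee [537.2  20.   28.3] hatch [-2.7 30.8 28.3] F [ 0.1 -0.1  0.5] w 66.0 0.0
```

No contact; close.

```bash
python3 -m inch '[[[0,0,0,0,0,0,60],[0,0,0,0,0,0,52],[0,0,0,0,0,0,40],[0,0,0,0,0,0,40],[0,0,0,0,0,0,40]]]'
python3 - <<'E'
from g import *
q2=ori(HA+.12,np.radians(-45));q3=ori(HA+.25,np.radians(-45))
rows([(hw(-2.7,30.8,48),q2),(hw(-2.7,52,48),q2),(hw(-3,70,66),q3),(hw(-3,92,68),q3),(hw(-3,92,200),q3)])
E
```

```text
t: 25.25
ee_pos: [537.6, 19.9, 28.9]
orientation: [1.292, 2.051, -0.535]
ft_force: [-0.1, -0.3, -1.0]
width: 51.9
grasp_force: 29.4
t 25.25 ee [537.6  19.9  28.9] hatch [-2.4 30.6 28.9] F [-0.1 -0.3 -1. ] w 51.9 29.41294817486778
[-13.3, -0.3, -13.7] [0.002, 0.0, 0.001]
[1.5, 2.3, -28.5] [0.002, 0.0, 0.001]
[1.5, 4.2, -53.9] [-0.09, 0.0, -0.091]
[15.5, 6.9, -70.8] [-0.09, 0.0, -0.091]
[-77.8, 6.9, -164.1] [-0.09, 0.0, -0.091]
```

```bash
python3 -m inch '[[[0,0,0,0,0,0,40],[0,0,0,0,0,0,40],[-5,0,-5,0,0,0,40],[-5,0,-5,0,0,0,40]]]'
```

```text
t: 25.65
ee_pos: [537.9, 19.9, 36.8]
orientation: [1.292, 2.05, -0.534]
ft_force: [-0.9, 0.5, 0.1]
width: 51.6
grasp_force: 29.4
```

```bash
python3 -m inch '[[[-8,0,-8.5,0,0,0,40],[-8,0,-8.5,0,0,0,40],[-1,1,-16,0,0,0,40],[6.5,2.3,-23.5,0,0,0,40],[6.5,2.3,-23.5,0,0,0,40]]]'
python3 - <<'E'
from g import *
q3=ori(HA+.25,np.radians(-45))
rows([(hw(-3,72,66),q3),(hw(-3,92,68),q3),(hw(-3,92,200),q3)])
E
```

```text
t: 26.15
ee_pos: [530.3, 41.6, 47.9]
orientation: [1.29, 2.052, -0.534]
ft_force: [-0.6, 1.1, -0.6]
width: 51.2
grasp_force: 29.4
t 26.15 ee [530.3  41.6  47.9] hatch [-2.3 53.4 47.9] F [-0.6  1.1 -0.6] w 51.2 29.41285183886066
[0.3, 1.6, -25.9] [-0.089, -0.0, -0.09]
[12.9, 4.1, -41.4] [-0.089, -0.0, -0.09]
[-80.4, 4.2, -134.7] [-0.089, -0.0, -0.09]
```

```bash
python3 -m inch '[[[0,1,-13,-0.045,0,-0.045,40],[0,1.6,-26,-0.089,0,-0.09,40],[6,3,-33,-0.089,0,-0.09,40],[13,4,-41.4,-0.089,0,-0.09,40],[13,4,-41.4,-0.089,0,-0.09,40]]]'
python3 -m inch '[[[-10,0,-10,0,0,0,40],[-30,0,-30,0,0,0,40],[-60,0,-60,0,0,0,40],[-90,0,-90,0,0,0,40],[-90,0,-90,0,0,0,40]]]'
python3 - <<'E'
from g import *
S=snap('side','s8');T=snap('top','t8')
o=status.get_obs(); q=R.from_rotvec(o['orientation'])
hd=q.as_matrix()[:,2]*[1,1,0]; hd/=np.linalg.norm(hd)
B=o['ee_pos']+21*hd; print('box centre est',B.round(), 'px',proj(S,B).round(),proj(T,B).round())
for n,d in(('top',T),('side',S)):
    u,v=proj(d,B)[0]; h=cv2.cvtColor(d['frame'],cv2.COLOR_RGB2HSV); m=cv2.inRange(h,(20,150,120),(32,255,255))
    k,l,st,c=cv2.connectedComponentsWithStats(m); print(n,[(c[i].round(1).tolist(),st[i,4]) for i in range(1,k) if st[i,4]>8 and np.hypot(*(c[i]-[u,v]))<60])
rows([(np.array([451,279,0])-21*hd+[0,0,150],q),(np.array([451,279,0])-21*hd+[0,0,41],q)])
E
```

```text
t: 26.65
ee_pos: [517.8, 78.1, 67.9]
orientation: [1.152, 2.116, -0.476]
ft_force: [0.3, -0.2, -0.3]
width: 51.4
grasp_force: 29.4
t: 27.15
ee_pos: [519.9, 77.7, 199.8]
orientation: [1.155, 2.111, -0.47]
ft_force: [-0.6, 0.5, -0.6]
width: 51.8
grasp_force: 29.4
box centre est [529.  59. 196.] px [[335. 189.]] [[336. 230.]]
top []
side [([338.7, 184.4], np.int32(25)), ([341.5, 245.7], np.int32(34))]
t 27.25 ee [517.9  76.7 195.8] hatch [ -2.8  90.7 195.8] F [-0.5  1.1 -1. ] w 51.7 29.413142893463373
[193.2, 53.2, -128.2] [0.0, 0.0, 0.0]
[270.3, 53.0, -51.1] [0.0, 0.0, 0.0]
```

```bash
python3 -m inch '[[[30,8,-20,0,0,0,40],[65,18,-43,0,0,0,40],[100,28,-66,0,0,0,40],[135,37,-90,0,0,0,40],[165,46,-110,0,0,0,40],[186,52,-124,0,0,0,40],[193,53,-128,0,0,0,40],[218,53,-103,0,0,0,40],[243,53,-78,0,0,0,40],[255,53,-66,0,0,0,40],[262,53,-59,0,0,0,40],[265,53,-56,0,0,0,40],[265,53,-56,0,0,0,40]]]'
python3 - <<'E'
from g import *
rows([])
E
```

```text
t: 28.55
ee_pos: [438.9, 295.3, 47.1]
orientation: [1.152, 2.116, -0.479]
ft_force: [-1.0, -0.6, -0.6]
width: 51.4
grasp_force: 29.4
t 28.55 ee [438.9 295.3  47.1] hatch [ -8.  323.   47.1] F [-1.  -0.6 -0.6] w 51.4 29.412890262901783
```

```bash
python3 -m inch '[[[2,0,2,0,0,0,40],[4,0,4,0,0,0,40],[5,0,5,0,0,0,40],[5,0,5,0,0,0,40]]]'
python3 -m inch '[[[0.7,0,0.7,0,0,0,40],[1.1,0,1.1,0,0,0,40],[1.1,0,1.1,0,0,0,40]]]'
```

```text
t: 28.95
ee_pos: [438.9, 296.0, 40.7]
orientation: [1.152, 2.116, -0.477]
ft_force: [0.3, 0.5, -1.0]
width: 51.4
grasp_force: 29.4
t: 29.25
ee_pos: [438.8, 295.9, 38.9]
orientation: [1.152, 2.116, -0.478]
ft_force: [0.0, -0.9, -0.5]
width: 51.6
grasp_force: 29.4
```

```bash
python3 -m inch '[[[0.7,0,0.7,0,0,0,40],[0.7,0,0.7,0,0,0,40],[0.7,0,0.7,0,0,0,40]]]'
python3 -m inch '[[[0.7,0,0.7,0,0,0,40],[0.7,0,0.7,0,0,0,40],[0.7,0,0.7,0,0,0,40]]]'
```

```text
t: 29.55
ee_pos: [438.8, 295.9, 37.9]
orientation: [1.152, 2.116, -0.478]
ft_force: [0.6, 0.4, -0.3]
width: 51.3
grasp_force: 29.4
t: 29.85
ee_pos: [438.9, 295.9, 37.8]
orientation: [1.152, 2.115, -0.478]
ft_force: [-3.1, 0.2, 6.4]
width: 51.4
grasp_force: 29.5
```

```bash
python3 -m inch '[[[0,0,0,0,0,0,55],[0,0,0,0,0,0,70],[0,0,0,0,0,0,80],[0,0,0,0,0,0,80],[0,0,-15,0,0,0,80],[0,0,-40,0,0,0,80],[0,0,-80,0,0,0,80],[0,0,-120,0,0,0,80],[0,0,-150,0,0,0,80],[0,0,-150,0,0,0,80]]]'
python3 - <<'E'
from g import *
T=snap('top','t9');S=snap('side','s9'); rows([])
for n,d in(('top',T),('side',S)):
    u,v=proj(d,[[451,279,25]])[0]; print(n,u.round(),v.round()); h=cv2.cvtColor(d['frame'],cv2.COLOR_RGB2HSV); m=cv2.inRange(h,(20,130,100),(32,255,255))
    k,l,st,c=cv2.connectedComponentsWithStats(m); print([(c[i].round(1).tolist(),st[i,4],atz(d,*c[i],25).round(1).tolist()) for i in range(1,k) if st[i,4]>5 and np.hypot(*(c[i]-[u,v]))<50])
E
```

```text
t: 30.85
ee_pos: [380.9, 389.3, 146.1]
orientation: [1.152, 2.118, -0.468]
ft_force: [0.7, -0.5, -0.3]
width: 70.2
grasp_force: 0.0
t 30.95 ee [381.  385.4 143.3] hatch [-34.1 426.9 143.3] F [ 0.7 -0.   0.2] w 70.1 0.0
top 230.0 281.0
[([234.2, 281.6], np.int32(38), [448.8, 270.2, 25.0])]
side 254.0 241.0
[([256.6, 233.7], np.int32(16), [467.0, 311.0, 25.0])]
```

Run:
```python
from g import *
print(tri([(load('top'),234.2,281.6),(load('side'),256.6,233.7)]).round(1))
from workcell import ctrl; print(ctrl.close_job())
```

```text
[450.2 265.8  46.5]
the job is handed in; nothing more can be done
None
```

I passed the foil box through the hatch and set it on the soldering board, then handed the job in at about 31 s of the 72 s. No verdict came back. The red door ended up against its stop, I opened the green door only after that, and the released box measured close to the board's centre. I did not confirm in a picture that it stands upright; it came down level at the expected height.

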